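# Close the gear tub and scan it in

## Task

Press the loose yellow lid down until it sits fully home and level on its tub. Then draw the hand scanner up out of its cradle, turn it so that its window points down (within about 25 degrees of straight down) at the bar-code label in the middle of the yellow lid, and finish while still holding it there, the window about 10 cm from the label and the scanner touching nothing but your gripper. Leave the blue-lidded tub, the loose screw, gear, tools and dish where they are.

Things in the scene. Friction and masses are not known exactly. Their poses are not given: they have to be found in the camera images.
- tub: Square tub to be closed: clear plastic, 92 x 92 mm, 60 mm high, walls 3 mm, 0.4 to 0.6 kg with its small dark gears, loose on the bench. Origin: centre of its underside; z up. Four sprung beads inside the rim hold the loose lid up; some 10 to 15 N straight down on the middle of the lid pushes it past them.
- lid: The loose yellow lid resting on that tub: plate 96 x 96 x 4 mm over a plug 82 x 82 mm that reaches 10 mm into the tub. Origin: centre of the plate's underside; z up. At the start it stands about 7 mm proud, the origin some 67 mm above the tub's underside; pressed home the plate lies on the rim, origin 60 mm above the tub's underside.
- label (a point): Centre of the white 56 x 38 mm bar-code label on top of the yellow lid, 5 mm above the lid's origin.
- scanner: Pistol-shaped hand scanner, 0.18 to 0.28 kg. Origin: underside of the handle's foot; z runs up the handle (34 x 28 x 100 mm) to the head; the window looks along -x. Grey head: x -58 to 22 mm, 48 mm wide in y, flat sides, z 97 to 139 mm; black bezel before it to x -74 mm, 56 mm wide. In the cradle z leans about 30 degrees to the side the window faces, so the window looks 30 degrees below level.
- window (a point): Centre of the scanner's dark red window, at (-75, 0, 118) mm in the scanner's frame; its axes are the scanner's, it looks along -x.
- scanner_grip (a point): Point in the middle of the scanner's head above the handle, at (-8, 0, 118) mm in the scanner's frame; grip here across the head's flat sides (along the scanner's y), 48 mm wide. About 128 mm above the bench at the start.
- cradle: Black desk cradle fixed to the bench, base plate 105 x 90 x 14 mm. Origin: centre of its underside, -x is the side the scanner faces. Its sleeve, 45 x 40 mm outside and 40 mm tall, leans 25 degrees towards -x and holds the lowest 36 mm of the handle with 1.5 mm of play a side, so the handle leans a few degrees more; draw the scanner out along the handle's own axis.
- cradle_socket (a point): Centre of the sleeve's inner floor, where the foot of the handle stands.
- blue_tub: A finished tub of the same size with a blue lid (64 mm high in all), to be left alone. Origin: centre of its underside.
- gear: Loose dark steel gear lying flat, 37 mm across, 14 mm high. Origin: centre of its underside.
- screw: Loose slotted screw standing on its head, 22 mm across, 34 mm high. Origin: centre of its head's underside.
- driver: Red-handled screwdriver, 170 mm long, lying on the bench. Origin: middle of its underside.
- calipers: Digital calipers, 180 x 65 mm, lying on the bench. Origin: underside, in the middle of the beam.
- dish: Round green dish of brass pins, 96 mm across, 20 mm high. Origin: centre of its underside.
Not all that is in view belongs to the job. Leave any turquoise look-alike of the scanner alone.

How it is judged:
On the way, in this order (a step that is already met when the one before it is completed fails the run):
1. the yellow lid is pressed home, level on the rim, with the scanner still in its cradle (z of lid in the frame of tub below 0.0618 m and angle between the z axis of lid and the z axis of tub, either way round below 0.03 rad and distance between scanner and cradle_socket below 0.01 m), for 0.2 s.
2. the scanner is drawn clear of its cradle (distance between scanner and cradle_socket above 0.05 m and contact force between scanner and cradle below 0.1 N and contact force between the fingers and scanner above 2 N), for 0.2 s.
At the end, for the whole second after the job is handed in: Yellow lid home and level on its upright tub (within 2 mm, 1.7 degrees); scanner held still in the fingers, touching no cradle, tub or lid, looking within 30 degrees of straight down, label 60 to 150 mm before the window and its centre within 28 mm of the line of sight both ways (z of lid in the frame of tub below 0.0618 m and angle between the z axis of lid and the z axis of tub, either way round below 0.03 rad and angle between tub's own z axis and vertical below 0.03 rad and height (world z) of tub below 0.005 m and contact force between the fingers and scanner above 2 N and contact force between scanner and cradle below 0.1 N and contact force between scanner and lid below 0.1 N and contact force between scanner and tub below 0.1 N and contact force between scanner and blue_tub below 0.1 N and height (world z) of window above 0.11 m and angle between scanner's own x axis and vertical below 0.52 rad and x of label in the frame of window between -0.15 and -0.06 m and y of label in the frame of window between -0.028 and 0.028 m and z of label in the frame of window between -0.028 and 0.028 m and linear speed of scanner below 0.03 m/s and angular speed of scanner below 0.2 rad/s); the arm keeps its last pose, push and grip.
It fails at once if the blue tub is disturbed (distance of blue_tub from where it was at the start of the episode above 0.02 m).
It fails at once if the screw, gear, tools or dish are disturbed (distance of any of screw, gear, calipers, dish from where it was at the start of the episode above 0.02 m or distance of driver from where it was at the start of the episode above 0.03 m).
It fails at once if the tub is tipped (angle between tub's own z axis and vertical above 0.25 rad).
It also fails if it takes over 53 s, if anything falls off the work surface, if the arm or the gripper's body presses on something with over 40 N, if the wrist force passes 120 N, or if a joint passes its speed limit or range.

## Robot

A 6-joint arm with a two-finger parallel gripper is mounted at the origin on the work surface. World frame = base frame: x ahead of the robot, y to its left, z up, the work surface at z = 0. Lengths are in m, angles in rad, forces in N, time in s.
With the tool pointing down it reaches from about 0.35 to 0.85 m from the base axis. Payload 8.1 kg.
Tool frame: the origin (TCP) lies midway between the tips of the shut fingers; the grasp point (between the pads) lies 19 mm behind it; z points along the fingers, y is the line along which they close (so a half turn about z gives the same grasp; the last joint's range is limited). The gripper opens to 93 mm and grips with 3 to 60 N. Pads are 15 mm wide; open, the fingers measure 128 mm over their backs; the gripper's body (75 mm by 188 mm) begins 65 mm behind the grasp point.
Start: joints at [-1.352, 0.13, 1.488, -0, 1.523, -0.085], TCP at [0.18, -0.573, 0.219] pointing down, gripper open.
Joint ranges: [-2.96, 2.96], [-0.89, 2.26], [0.02, 2.5], [-1.34, 4.48], [0, 2.73], [-2.66, 2.66]. Speed limits (rad/s): [2.39, 2.39, 2.79, 3.14, 3.14, 3.14].

## Interface

Orientations are given as a rotation vector (axis times angle).
In Python, from workcell import r, capture gives the robot as it stands.
- The arm moves only by the shell command python3 -m handwheel 'ROWS' [FORCE]. ROWS is JSON, a list of rows, each a list of 7 numbers: the opening, from -1 (shut) to 1 (fully open), then the shift along the tool's x, y, z each as a share of 500 mm, from -1 to 1, then the turn, a rotation vector about the tool's x, y, z each as a share of 0.5 rad, from -1 to 1. In form: [[jaw, dx, dy, dz, rx, ry, rz], ...]. A call has 1 to 20 rows; each row is the pose to reach, as a shift and turn from the pose commanded when the call began, along the tool's axes at that moment; what a row does not reach only later rows make up. A row lasts 1/8 s, in which the tool goes at most 62.5 mm and 10.7 degrees, less where a joint would pass 70% of its speed; a pose out of reach is approached as far as the arm can. A call with a number of a shift or a turn outside -1 to 1 is refused whole. A call with a gripper value outside its range is refused whole. The fingers move at their own pace and stop on an object; FORCE is the grip in N (left out, the last holds). Time passes only in rows, so rows that repeat a pose let the fingers close. It gives the time, the measured TCP pose, the force, the opening and the grip force at its end, in the units of the state.
- r.sense(): the state, without advancing time (a new reading comes with each control period).
- capture(name): name is "scene" or "top"; returns a dict with "img" (400x640x3 uint8, red, green, blue), "z_map" (400x640 float32, m along the optical axis (not along the pixel's ray), 0 where there is no reading), "fx", "fy", "cx", "cy" (pixels), "dist" ([k1, k2, p1, p2, k3] as OpenCV has them; the pictures are not rectified), "world_from_camera" (4x4, takes a point from camera to world coordinates). Camera axes: x right, y down, z forward; pixel columns grow to the right and rows downward; lengths in m; the calibration is good to about 2 mm. A picture is of the moment at which its call begins.
- r.finish_job(): hands the job in; it is judged then, once.
The state is a dict: "time_s": time; "qpos": joint angles; "joint_vel": joint speeds; "effort": joint torques, N m; "tcp_pos": TCP position; "ee_rot": TCP orientation; "ft_force": force on the tool from outside, world axes, zero at the start; "ft_torque": the same for the moment, N m; "grip_width": finger opening in m; "gripper_force": force on a finger pad.
Only numpy, scipy, OpenCV 4.12 (cv2) and the standard library are available. Lean on these libraries where they do the work, as an engineer would, in place of code of your own. Each camera call takes 0.05 s, during which the arm holds its last target. There are 200 camera calls.

## Working session

There is one attempt and no reset: what is moved stays moved. The work goes in short steps, Python scripts to look and compute and a shell command to move; the robot and the scene stay as the last step left them, time stands still between calls to the robot, and variables do not carry over. Pictures are saved under pics/ and viewed, at most 10 in all, crops included, and the job is handed in when it is done.

```bash
ls; mkdir -p pics; cat > h.py <<'E'
import numpy as np, cv2, pickle
from scipy.spatial.transform import Rotation as R
def snap(name):
    from workcell import capture
    c=capture(name); pickle.dump(c,open(f'{name}.pkl','wb')); return c
def load(name): return pickle.load(open(f'{name}.pkl','rb'))
def cloud(c):
    h,w=c['z_map'].shape
    K=np.array([[c['fx'],0,c['cx']],[0,c['fy'],c['cy']],[0,0,1.]])
    u,v=np.meshgrid(np.arange(w),np.arange(h))
    p=cv2.undistortPoints(np.stack([u,v],-1).reshape(-1,1,2).astype(float),K,np.array(c['dist'],float)).reshape(h,w,2)
    z=c['z_map'][...,None]
    P=np.concatenate([p*z,z],-1); T=np.array(c['world_from_camera'])
    W=P@T[:3,:3].T+T[:3,3]; W[c['z_map']==0]=np.nan
    return W
E
python3 - <<'E'
from h import *
from workcell import r
for n in('scene','top'):
    c=snap(n); cv2.imwrite(f'pics/{n}1.png',cv2.resize(c['img'][...,::-1],(800,500),interpolation=cv2.INTER_CUBIC)); print(np.round(c['world_from_camera'],3),c['fx'])
print(r.sense())
E
```

```text
pics
[[ 0.039  0.835 -0.549  1.084]
 [ 0.999 -0.04   0.009 -0.011]
 [-0.014 -0.549 -0.836  1.041]
 [ 0.     0.     0.     1.   ]] 394.95886228565394
[[ 1.000e-03 -9.920e-01  1.300e-01  3.470e-01]
 [-1.000e+00 -1.000e-03 -0.000e+00  1.500e-02]
 [ 0.000e+00 -1.300e-01 -9.920e-01  1.162e+00]
 [ 0.000e+00  0.000e+00  0.000e+00  1.000e+00]] 439.4969213326577
{'time_s': 0.1, 'qpos': array([-1.35240112e+00,  1.31056402e-01,  1.48915978e+00,  3.14595667e-05,
        1.52300275e+00, -8.54007397e-02]), 'joint_vel': array([-0.00081756, -0.00088921, -0.00266007,  0.000658  , -0.0005067 ,
       -0.00029817]), 'effort': array([ 8.76622598e-04, -5.61341143e+01, -4.93094301e+01,  7.69122387e-02,
        2.90513935e-02, -5.49023218e-05]), 'tcp_pos': array([ 0.17940878, -0.57201824,  0.21771563]), 'ee_rot': array([-3.10381360e+00, -4.75120368e-01,  1.20434755e-04]), 'ft_force': array([ 1.04827422,  0.21617693, -0.03471084]), 'ft_torque': array([-0.0127394 ,  0.00477735,  0.04051593]), 'gripper_force': 0.0, 'grip_width': 0.09300006866158071}
```

View pics/scene1.png

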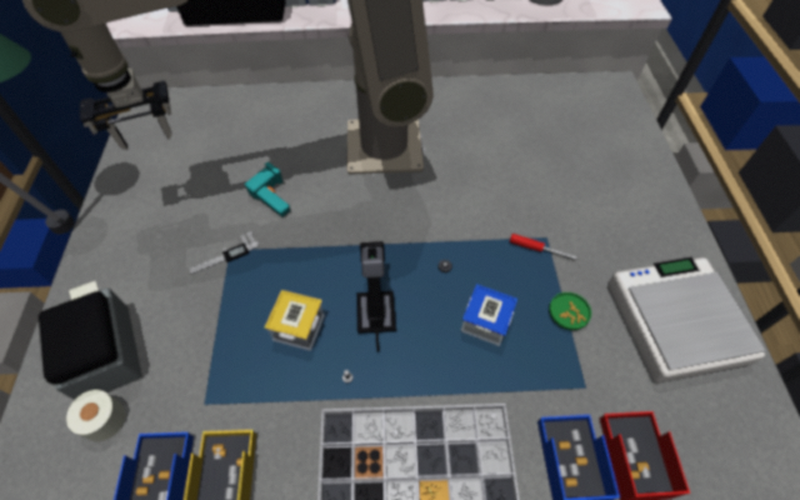

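View pics/top1.png

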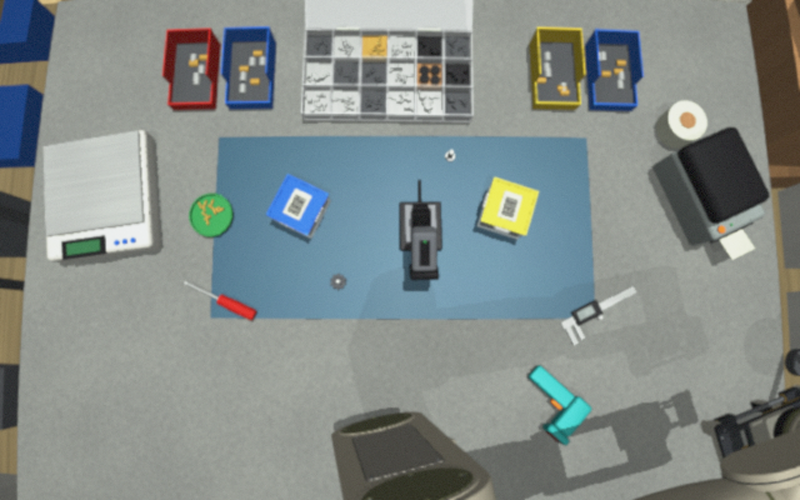

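The two pictures show the yellow lid at (510,208) in the top view, with the scanner in its cradle around (422,240) and its window facing the robot. The blue tub is at (298,205), the screw at (450,155) and the gear at (338,282). The turquoise look-alike is at (560,405).

```bash
python3 - <<'E'
from h import *
for n in('top','scene'):
    c=load(n); W=cloud(c); im=c['img'].astype(int)
    m=(im[...,0]>150)&(im[...,1]>130)&(im[...,2]<110)&(W[...,2]>.05)&(W[...,2]<.09)&(abs(W[...,1]+.2)<.2)&(W[...,0]<.62)
    m=cv2.morphologyEx(m.astype(np.uint8),cv2.MORPH_CLOSE,np.ones((15,15)))
    p=W[m>0]; p=p[np.isfinite(p).all(1)&(p[:,2]>.055)]
    rc=cv2.minAreaRect((p[:,:2]*1000).astype(np.float32)); print(n,'lid',rc,np.median(p,0),len(p))
    A=np.c_[p[:,:2],np.ones(len(p))]; print(' plane',np.linalg.lstsq(A,p[:,2],rcond=None)[0])
    # scanner
    lidc=np.median(p,0)
    s=(W[...,2]>.085)&(abs(W[...,1]-.0)<.08)&(W[...,0]>.3)&(W[...,0]<.6)&(W[...,2]<.2)
    q=W[s]; print(' scan',len(q),q.min(0),q.max(0),np.median(q,0))
    # upper face of head
    for z0 in np.arange(.09,.17,.01):
        k=q[(q[:,2]>=z0)&(q[:,2]<z0+.01)]
        if len(k): print('  z%.2f'%z0,len(k),np.round(k.min(0),3),np.round(k.max(0),3))
    ph=q[q[:,2]>.1]
    # main axis in plan
    d=ph[:,:2]-ph[:,:2].mean(0); w,v=np.linalg.eigh(d.T@d); print(' axis',v[:,1],ph.mean(0))
c=load('top'); x0,y0=290,120
cv2.imwrite('pics/crop.png',cv2.resize(c['img'][y0:y0+120,x0:x0+160,::-1],(800,600),interpolation=cv2.INTER_CUBIC))
E
```

```text
top lid ((581.8907470703125, -215.4259490966797), (94.17530059814453, 95.20343780517578), 71.90361022949219) [ 0.57835802 -0.21717411  0.07237208] 1203
 plane [ 0.00982648 -0.00320623  0.06590557]
 scan 973 [ 0.42997192 -0.06626191  0.0850268 ] [ 0.55252315 -0.01054805  0.16222461] [ 0.47851314 -0.03723877  0.13699003]
  z0.09 28 [ 0.449 -0.05   0.09 ] [ 0.549 -0.011  0.1  ]
  z0.10 27 [ 0.448 -0.066  0.1  ] [ 0.542 -0.013  0.11 ]
  z0.11 86 [ 0.43  -0.065  0.111] [ 0.538 -0.012  0.12 ]
  z0.12 206 [ 0.43  -0.064  0.12 ] [ 0.47  -0.012  0.13 ]
  z0.13 193 [ 0.453 -0.062  0.13 ] [ 0.529 -0.014  0.14 ]
  z0.14 200 [ 0.468 -0.061  0.14 ] [ 0.525 -0.014  0.15 ]
  z0.15 210 [ 0.486 -0.061  0.15 ] [ 0.519 -0.014  0.16 ]
  z0.16 13 [ 0.506 -0.055  0.16 ] [ 0.513 -0.021  0.162]
 axis [-0.9996888  -0.02494615] [ 0.47847509 -0.03755361  0.13716538]
scene lid ((583.5223999023438, -216.8151397705078), (97.05198669433594, 95.6014175415039), 72.5536117553711) [ 0.58039341 -0.21921185  0.07150561] 969
 plane [-0.00151428  0.00178169  0.07276271]
 scan 672 [ 0.43105864 -0.06829482  0.08517257] [ 0.55361594 -0.01268285  0.1617617 ] [ 0.51507128 -0.03868332  0.1336817 ]
  z0.09 42 [ 0.446 -0.068  0.09 ] [ 0.551 -0.013  0.099]
  z0.10 54 [ 0.442 -0.067  0.1  ] [ 0.548 -0.013  0.11 ]
  z0.11 74 [ 0.431 -0.067  0.11 ] [ 0.54  -0.015  0.12 ]
  z0.12 108 [ 0.435 -0.066  0.12 ] [ 0.535 -0.015  0.13 ]
  z0.13 112 [ 0.457 -0.063  0.13 ] [ 0.533 -0.016  0.14 ]
  z0.14 128 [ 0.474 -0.063  0.14 ] [ 0.527 -0.016  0.15 ]
  z0.15 123 [ 0.494 -0.062  0.15 ] [ 0.521 -0.016  0.16 ]
  z0.16 8 [ 0.509 -0.053  0.16 ] [ 0.518 -0.022  0.162]
 axis [-0.99986747 -0.01628002] [ 0.49869674 -0.03937815  0.13462911]
```

View pics/crop.png

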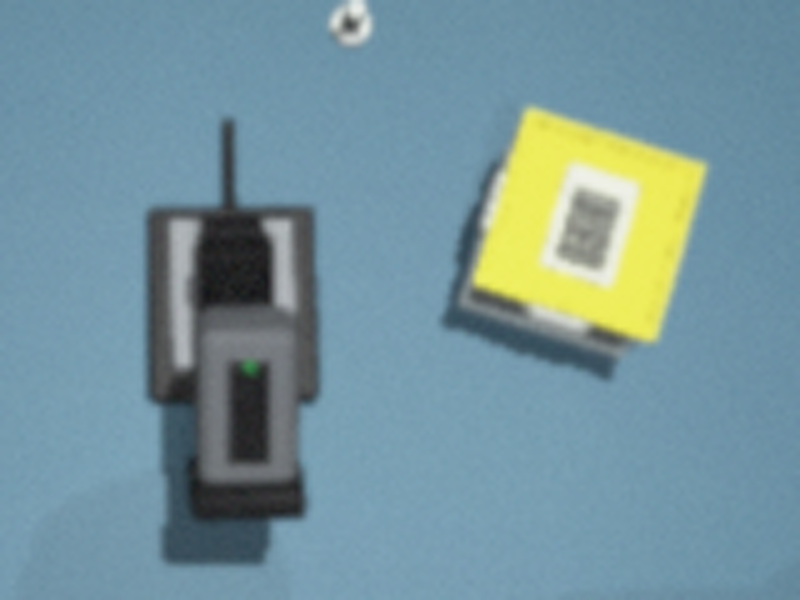

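The crop shows the lid's corners at (528,107), (706,163), (658,342) and (473,290). The scanner head spans columns 197–303 and its long axis runs almost straight along world x. Next I fit the head and work out the move to above the lid.

```bash
cat >> h.py <<'E'
def rel(p,Rt,p0=None,R0=None):
    from workcell import r
    s=r.sense(); p0=s['tcp_pos'] if p0 is None else p0; R0=R.from_rotvec(s['ee_rot']) if R0 is None else R0
    print('shift',np.round(R0.inv().apply(np.array(p)-p0)/.5,3),'turn',np.round((R0.inv()*Rt).as_rotvec()/.5,3))
def state():
    from workcell import r
    s=r.sense(); print({k:np.round(s[k],3) for k in('time_s','tcp_pos','qpos','ft_force','gripper_force','grip_width')}); print(np.round(R.from_rotvec(s['ee_rot']).as_matrix(),3))
E
python3 - <<'E'
from h import *
from workcell import r
for n in('top','scene'):
    W=cloud(load(n)); q=W[(W[...,2]>.115)&(abs(W[...,1]+.039)<.02)&(W[...,0]>.44)&(W[...,0]<.515)&(W[...,2]<.2)]
    A=np.c_[q[:,:2],np.ones(len(q))]; 
    for i in range(5):
        co=np.linalg.lstsq(A,q[:,2],rcond=None)[0]; e=abs(A@co-q[:,2]); k=e<.003; A,q=A[k],q[k]
    print(n,co,len(q),np.degrees(np.arctan(co[0])),'z at x=.48',co@[.48,-.039,1])
    h=W[(W[...,2]>.1)&(abs(W[...,1]+.039)<.04)&(W[...,0]>.4)&(W[...,0]<.56)]
    # side edges of grey head for yaw/centre
    for x0 in np.arange(.43,.52,.01):
        k=h[(abs(h[:,0]-x0)<.005)]; print('  %.3f'%x0,np.round([k[:,1].min(),k[:,1].max(),(k[:,1].min()+k[:,1].max())/2],4))
Rd=R.from_matrix(np.array([[1,0,0],[0,-1,0],[0,0,-1.]]))
state(); rel([.583,-.216,.1],Rd)
E
```

```text
top [ 0.57768628  0.01878332 -0.13374842] 426 30.014436880385276 z at x=.48 0.1428084401738151
  0.430 [-0.0647 -0.0123 -0.0385]
  0.440 [-0.0648 -0.0122 -0.0385]
  0.450 [-0.0663 -0.0126 -0.0394]
  0.460 [-0.0626 -0.0145 -0.0386]
  0.470 [-0.0621 -0.0143 -0.0382]
  0.480 [-0.0615 -0.0142 -0.0378]
  0.490 [-0.0614 -0.0141 -0.0377]
  0.500 [-0.0611 -0.0139 -0.0375]
  0.510 [-0.0605 -0.0139 -0.0372]
  0.520 [-0.0611 -0.0142 -0.0377]
scene [ 0.57444162  0.00802798 -0.13363529] 190 29.874852517824095 z at x=.48 0.14178359938949925
  0.430 [-0.0663 -0.0176 -0.042 ]
  0.440 [-0.0668 -0.0148 -0.0408]
  0.450 [-0.0673 -0.0127 -0.04  ]
  0.460 [-0.0632 -0.0159 -0.0396]
  0.470 [-0.063  -0.0183 -0.0406]
  0.480 [-0.0625 -0.0159 -0.0392]
  0.490 [-0.0623 -0.016  -0.0391]
  0.500 [-0.0621 -0.016  -0.0391]
  0.510 [-0.062  -0.0162 -0.0391]
  0.520 [-0.0629 -0.0165 -0.0397]
{'time_s': np.float64(0.1), 'tcp_pos': array([ 0.179, -0.572,  0.218]), 'qpos': array([-1.352,  0.131,  1.489,  0.   ,  1.523, -0.085]), 'ft_force': array([ 1.048,  0.216, -0.035]), 'gripper_force': np.float64(0.0), 'grip_width': np.float64(0.093)}
[[ 0.954  0.299 -0.   ]
 [ 0.299 -0.954  0.002]
 [ 0.    -0.002 -1.   ]]
shift [ 0.983 -0.438  0.236] turn [-0.003  0.     0.608]
```

```bash
python3 -m handwheel '[[-1,0.983,-0.438,0.2,0,0,0.6],[-1,0.983,-0.438,0.2,0,0,0.6],[-1,0.983,-0.438,0.2,0,0,0.6],[-1,0.983,-0.438,0.2,0,0,0.6],[-1,0.983,-0.438,0.2,0,0,0.6],[-1,0.983,-0.438,0.2,0,0,0.6],[-1,0.983,-0.438,0.2,0,0,0.6],[-1,0.983,-0.438,0.2,0,0,0.6],[-1,0.983,-0.438,0.2,0,0,0.6],[-1,0.983,-0.438,0.2,0,0,0.6],[-1,0.983,-0.438,0.2,0,0,0.6],[-1,0.983,-0.438,0.2,0,0,0.6],[-1,0.983,-0.438,0.2,0,0,0.6]]' 20; python3 - <<'E'
from h import *
state(); rel([.583,-.216,.068],R.from_matrix(np.diag([1,-1,-1.])))
E
```

```text
time_s: 1.72
tcp_pos: [0.5825, -0.2177, 0.1191]
ee_rot: [3.141, 0.003, 0.001]
ft_force: [-0.1, 0.1, 0.2]
grip_width: 0.0003
gripper_force: 0.0
{'time_s': np.float64(1.725), 'tcp_pos': array([ 0.582, -0.218,  0.119]), 'qpos': array([-0.44 ,  0.252,  1.535, -0.   ,  1.354,  1.129]), 'ft_force': array([-0.066,  0.138,  0.162]), 'gripper_force': np.float64(0.0), 'grip_width': np.float64(0.0)}
[[ 1.     0.002  0.   ]
 [ 0.002 -1.    -0.   ]
 [ 0.     0.    -1.   ]]
shift [ 0.001 -0.003  0.102] turn [ 0.001 -0.001  0.004]
```

```bash
python3 -m handwheel '[[-1,0.001,-0.003,0.05,0,0,0],[-1,0.001,-0.003,0.08,0,0,0],[-1,0.001,-0.003,0.09,0,0,0],[-1,0.001,-0.003,0.095,0,0,0],[-1,0.001,-0.003,0.1,0,0,0],[-1,0.001,-0.003,0.104,0,0,0],[-1,0.001,-0.003,0.108,0,0,0],[-1,0.001,-0.003,0.108,0,0,0]]'
```

```text
time_s: 2.72
tcp_pos: [0.5844, -0.2156, 0.0665]
ee_rot: [3.14, 0.006, 0.003]
ft_force: [-2.7, 0.2, 4.3]
grip_width: 0.0002
gripper_force: 2.2
```

```bash
python3 -m handwheel '[[-1,0,0,0.003,0,0,0],[-1,0,0,0.006,0,0,0],[-1,0,0,0.008,0,0,0],[-1,0,0,0.008,0,0,0]]'
```

```text
time_s: 3.22
tcp_pos: [0.5845, -0.2155, 0.0642]
ee_rot: [3.14, 0.006, 0.003]
ft_force: [-8.8, 3.9, 22.0]
grip_width: 0.0003
gripper_force: 11.2
```

```bash
python3 -m handwheel '[[-1,0,0,0.004,0,0,0],[-1,0,0,0.004,0,0,0],[-1,0,0,0.004,0,0,0],[-1,0,0,-0.02,0,0,0],[-1,0,0,-0.1,0,0,0],[-1,0,0,-0.22,0,0,0],[1,-0.1,-0.1,-0.3,0,0,0],[1,-0.2,-0.2,-0.3,0,0,0],[1,-0.2,-0.3,-0.3,0,0,0],[1,-0.2,-0.3,-0.3,0,0,0]]'; python3 - <<'E'
from h import *
for n in('top','scene'):
    c=snap(n); W=cloud(c); im=c['img'].astype(int)
    m=(im[...,0]>140)&(im[...,1]>120)&(im[...,2]<110)&(abs(W[...,1]+.216)<.07)&(abs(W[...,0]-.58)<.07)
    p=W[m]; p=p[np.isfinite(p).all(1)&(p[:,2]>.05)&(p[:,2]<.08)]
    if len(p)<50: print(n,len(p)); continue
    A=np.c_[p[:,:2]-[.583,-.216],np.ones(len(p))]; print(n,len(p),cv2.minAreaRect((p[:,:2]*1000).astype(np.float32)),np.linalg.lstsq(A,p[:,2],rcond=None)[0])
state()
c=load('scene'); cv2.imwrite('pics/lid.png',cv2.resize(c['img'][200:320,180:340,::-1],(800,600),interpolation=cv2.INTER_CUBIC))
E
```

```text
time_s: 4.47
tcp_pos: [0.4823, -0.0626, 0.2113]
ee_rot: [-3.141, -0.011, -0.002]
ft_force: [0.5, -0.9, 0.3]
grip_width: 0.0361
gripper_force: 0.0
top 0
scene 793 ((583.1411743164062, -220.29733276367188), (102.55138397216797, 101.71719360351562), 72.4151382446289) [0.00476977 0.00291045 0.06421972]
{'time_s': np.float64(4.575), 'tcp_pos': array([ 0.483, -0.065,  0.211]), 'qpos': array([-0.238, -0.176,  1.804, -0.   ,  1.513,  1.327]), 'ft_force': array([ 0.158,  0.035, -0.142]), 'gripper_force': np.float64(0.0), 'grip_width': np.float64(0.044)}
[[ 1.     0.006  0.001]
 [ 0.006 -1.    -0.   ]
 [ 0.001  0.    -1.   ]]
```

View pics/lid.png

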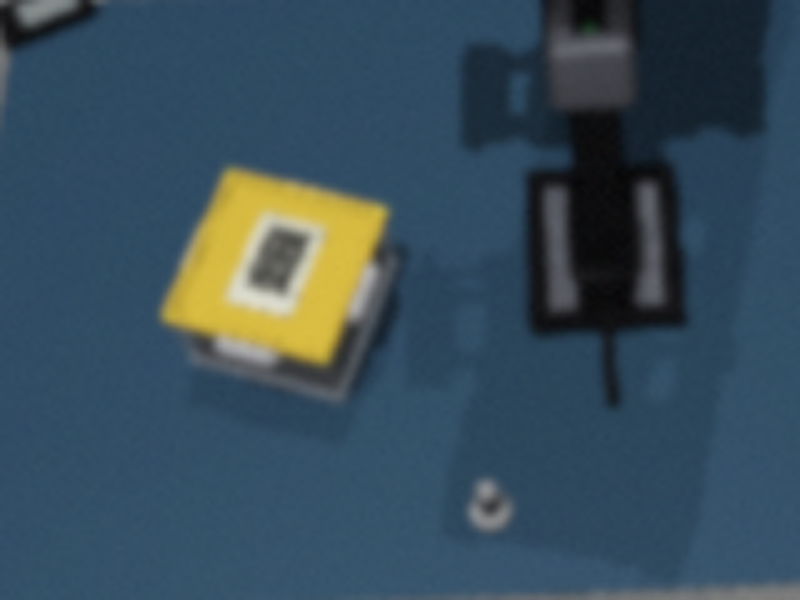

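The crop shows the yellow plate seated squarely on its tub, with the label around (277,262). The depth data puts the lid top at 64 mm and level, so it is home. Next is the scanner pre-grasp, with the tool tilted 20° from the far side.

```bash
cat >> h.py <<'E'
G=np.array([.497,-.0383,.128]); Y=R.from_euler('z',.02)
Rs=Y*R.from_euler('y',-30,degrees=True)   # scanner in cradle
Rg=Y*R.from_euler('y',20,degrees=True)*R.from_matrix(np.diag([1,-1,-1.]))
tz=Rg.apply([0,0,1])
E
python3 - <<'E'
from h import *
print(Rs.as_matrix().round(2),tz)
rel(G+.019*tz-.08*tz,Rg); rel(G+.019*tz,Rg)
E
```

```text
[[ 0.87 -0.02 -0.5 ]
 [ 0.02  1.   -0.01]
 [ 0.5   0.    0.87]] [-0.34195174 -0.00683995 -0.93969262]
shift [ 0.07  -0.053  0.051] turn [-0.004 -0.7   -0.028]
shift [ 0.015 -0.052  0.202] turn [-0.004 -0.7   -0.028]
```

```bash
python3 -m handwheel '[[1,0.07,-0.053,0.04,0,-0.7,-0.028],[1,0.07,-0.053,0.04,0,-0.7,-0.028],[1,0.07,-0.053,0.051,0,-0.7,-0.028],[1,0.07,-0.053,0.051,0,-0.7,-0.028],[1,0.07,-0.053,0.051,0,-0.7,-0.028]]'; python3 - <<'E'
from h import *
state(); rel(G+.019*tz,Rg)
c=snap('scene'); cv2.imwrite('pics/pre.png',cv2.resize(c['img'][150:285,210:390,::-1],(800,600),interpolation=cv2.INTER_CUBIC))
E
```

```text
time_s: 5.2
tcp_pos: [0.5182, -0.0397, 0.1856]
ee_rot: [3.093, 0.026, -0.544]
ft_force: [0.0, 1.0, 0.0]
grip_width: 0.0915
gripper_force: 0.0
{'time_s': np.float64(5.2), 'tcp_pos': array([ 0.518, -0.04 ,  0.186]), 'qpos': array([-0.138,  0.288,  1.41 , -0.052,  1.787,  1.413]), 'ft_force': array([0.027, 0.964, 0.023]), 'gripper_force': np.float64(0.0), 'grip_width': np.float64(0.092)}
[[ 0.94   0.016 -0.341]
 [ 0.016 -1.    -0.004]
 [-0.341 -0.002 -0.94 ]]
shift [-0.001 -0.003  0.161] turn [-0.007 -0.002 -0.005]
```

View pics/pre.png

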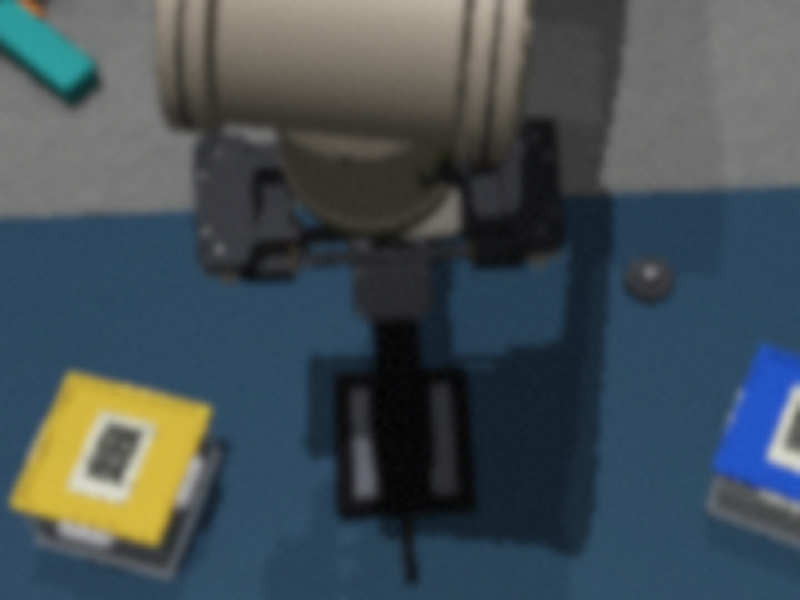

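The crop shows the scanner head, centred near (393,285), midway between the two open fingers. I advance and grip.

```bash
python3 -m handwheel '[[1,-0.001,-0.003,0.06,0,0,0],[1,-0.001,-0.003,0.12,0,0,0],[1,-0.001,-0.003,0.161,0,0,0],[1,-0.001,-0.003,0.161,0,0,0],[-1,-0.001,-0.003,0.161,0,0,0],[-1,-0.001,-0.003,0.161,0,0,0],[-1,-0.001,-0.003,0.161,0,0,0],[-1,-0.001,-0.003,0.161,0,0,0],[-1,-0.001,-0.003,0.161,0,0,0],[-1,-0.001,-0.003,0.161,0,0,0]]' 55; python3 - <<'E'
from h import *
state(); s=Rs.as_matrix()[:,2]
from workcell import r
x=r.sense()
rel(x['tcp_pos']+.1*s,R.from_rotvec(x['ee_rot']))
E
```

```text
time_s: 6.5
tcp_pos: [0.4898, -0.0378, 0.1097]
ee_rot: [3.092, 0.027, -0.547]
ft_force: [-0.1, -1.0, 0.9]
grip_width: 0.0479
gripper_force: 54.9
{'time_s': np.float64(6.5), 'tcp_pos': array([ 0.49 , -0.038,  0.11 ]), 'qpos': array([-0.141,  0.28 ,  1.564, -0.052,  1.644,  1.417]), 'ft_force': array([-0.069, -1.008,  0.868]), 'gripper_force': np.float64(54.925), 'grip_width': np.float64(0.048)}
[[ 0.939  0.017 -0.343]
 [ 0.017 -1.    -0.004]
 [-0.343 -0.002 -0.939]]
shift [-0.153 -0.    -0.128] turn [0. 0. 0.]
```

```bash
python3 -m handwheel '[[-1,-0.015,0,-0.013,0,0,0],[-1,-0.03,0,-0.026,0,0,0],[-1,-0.045,0,-0.038,0,0,0],[-1,-0.06,0,-0.051,0,0,0],[-1,-0.076,0,-0.064,0,0,0],[-1,-0.092,0,-0.077,0,0,0],[-1,-0.107,0,-0.09,0,0,0],[-1,-0.122,0,-0.102,0,0,0],[-1,-0.138,0,-0.115,0,0,0],[-1,-0.153,0,-0.128,0,0,0],[-1,-0.153,0,-0.128,0,0,0],[-1,-0.153,0,-0.128,0,0,0]]'; python3 - <<'E'
from h import *
state()
c=snap('scene'); cv2.imwrite('pics/drawn.png',cv2.resize(c['img'][120:285,200:420,::-1],(800,600),interpolation=cv2.INTER_CUBIC))
E
```

```text
time_s: 8.0
tcp_pos: [0.4398, -0.0386, 0.1959]
ee_rot: [3.093, 0.028, -0.547]
ft_force: [0.1, 0.4, -2.4]
grip_width: 0.0478
gripper_force: 54.9
{'time_s': np.float64(8.0), 'tcp_pos': array([ 0.44 , -0.039,  0.196]), 'qpos': array([-0.155,  0.076,  1.63 , -0.058,  1.781,  1.395]), 'ft_force': array([ 0.059,  0.352, -2.352]), 'gripper_force': np.float64(54.914), 'grip_width': np.float64(0.048)}
[[ 0.939  0.017 -0.343]
 [ 0.017 -1.    -0.004]
 [-0.343 -0.002 -0.939]]
```

View pics/drawn.png

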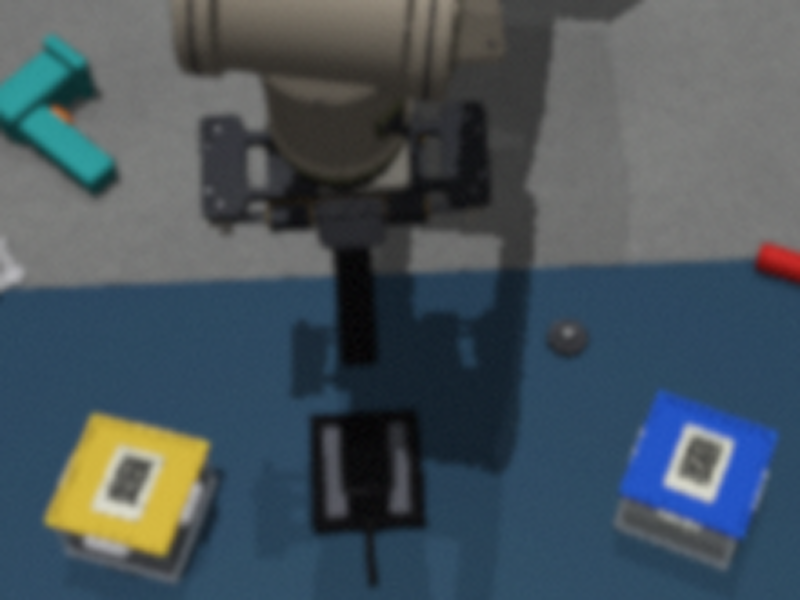

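The crop shows the handle, around (355,300), fully clear of the empty sleeve at (365,450). Now I refine the label position and plan the turn in three stages.

```bash
cat >> h.py <<'E'
LAB=np.array([.5825,-.217,.065])
def stage(f,p0=np.array([.4465,-.038,.214]),yaw=-.265,pitch=60,h=.1):
    Rd=R.from_euler('z',.02*(1-f)+yaw*f)*R.from_euler('y',-pitch*f,degrees=True)*R.from_euler('z',-.02)
    Rt=Rd*Rg; Rsc=Rd*Rs
    Rf=R.from_euler('z',yaw)*R.from_euler('y',-pitch,degrees=True)*R.from_euler('z',-.02)*Rs
    g=p0*(1-f)+f*(LAB+Rf.apply([h+.067,0,0]))
    print(np.round(Rsc.as_matrix()[:,0],3),g.round(3)); rel(g+.019*Rt.apply([0,0,1]),Rt)
E
python3 - <<'E'
from h import *
for n in('top','scene'):
    c=snap(n); W=cloud(c); im=c['img'].astype(int)
    m=(im[...,0]>140)&(im[...,2]<110)&(abs(W[...,1]+.216)<.07)&(abs(W[...,0]-.583)<.07)&(W[...,2]>.05)
    w=(im.min(-1)>150)&(np.hypot(W[...,0]-.583,W[...,1]+.217)<.036)&(W[...,2]>.058)
    q=W[w]; print(n,m.sum(),w.sum(),cv2.minAreaRect((q[:,:2]*1000).astype(np.float32)),np.median(q[:,2]))
stage(1/3)
E
```

```text
top 720 236 ((584.2040405273438, -216.5826416015625), (40.32986831665039, 58.90253829956055), 72.40005493164062) 0.0651392653514723
scene 809 122 ((585.4304809570312, -217.8828125), (37.96476364135742, 54.706459045410156), 72.47175598144531) 0.06434214979695568
[ 0.641 -0.048  0.766] [ 0.492 -0.098  0.22 ]
shift [ 0.092  0.12  -0.046] turn [0.027 0.701 0.184]
```

Label at about (0.584, −0.217, 0.065).

```bash
sed -i 's/LAB=np.array(.*/LAB=np.array([.5845,-.217,.065])/' h.py; python3 -m handwheel '[[-1,0.015,0.02,-0.02,0.004,0.12,0.03],[-1,0.03,0.04,-0.03,0.008,0.23,0.06],[-1,0.045,0.06,-0.04,0.013,0.35,0.09],[-1,0.06,0.08,-0.046,0.018,0.47,0.12],[-1,0.077,0.1,-0.046,0.022,0.58,0.15],[-1,0.092,0.12,-0.046,0.027,0.7,0.184],[-1,0.092,0.12,-0.046,0.027,0.7,0.184]]'; python3 - <<'E'
from h import *
state(); stage(2/3)
E
```

```text
time_s: 9.02
tcp_pos: [0.4919, -0.0989, 0.2025]
ee_rot: [3.138, -0.121, 0.004]
ft_force: [-0.5, 0.3, -2.9]
grip_width: 0.0477
gripper_force: 54.9
{'time_s': np.float64(9.025), 'tcp_pos': array([ 0.492, -0.099,  0.203]), 'qpos': array([-0.3  , -0.133,  1.781, -0.   ,  1.491,  1.347]), 'ft_force': array([-0.523,  0.298, -2.911]), 'gripper_force': np.float64(54.914), 'grip_width': np.float64(0.048)}
[[ 0.997 -0.077  0.002]
 [-0.077 -0.997 -0.001]
 [ 0.003  0.001 -1.   ]]
[ 0.337 -0.058  0.94 ] [ 0.538 -0.157  0.226]
shift [ 0.115  0.111 -0.011] turn [-0.031  0.693  0.185]
```

```bash
python3 -m handwheel '[[-1,0.02,0.018,-0.01,-0.005,0.12,0.03],[-1,0.04,0.036,-0.015,-0.01,0.23,0.06],[-1,0.06,0.055,-0.015,-0.015,0.35,0.09],[-1,0.08,0.074,-0.015,-0.02,0.47,0.12],[-1,0.1,0.092,-0.012,-0.025,0.58,0.15],[-1,0.115,0.111,-0.011,-0.031,0.693,0.185],[-1,0.115,0.111,-0.011,-0.031,0.693,0.185]]'; python3 - <<'E'
from h import *
state(); stage(1)
c=snap('scene'); cv2.imwrite('pics/s2.png',cv2.resize(c['img'][120:315,160:420,::-1],(800,600),interpolation=cv2.INTER_CUBIC))
E
```

```text
time_s: 9.9
tcp_pos: [0.5444, -0.1575, 0.207]
ee_rot: [3.056, -0.259, 0.533]
ft_force: [-1.2, 0.2, -3.0]
grip_width: 0.0476
gripper_force: 54.9
{'time_s': np.float64(9.9), 'tcp_pos': array([ 0.544, -0.158,  0.207]), 'qpos': array([-0.431, -0.3  ,  1.956,  0.097,  1.153,  1.284]), 'ft_force': array([-1.241,  0.224, -3.005]), 'gripper_force': np.float64(54.915), 'grip_width': np.float64(0.048)}
[[ 0.927 -0.168  0.334]
 [-0.158 -0.986 -0.056]
 [ 0.339 -0.    -0.941]]
[ 0. -0.  1.] [ 0.584 -0.217  0.232]
shift [0.123 0.106 0.022] turn [-0.097  0.705  0.167]
```

View pics/s2.png

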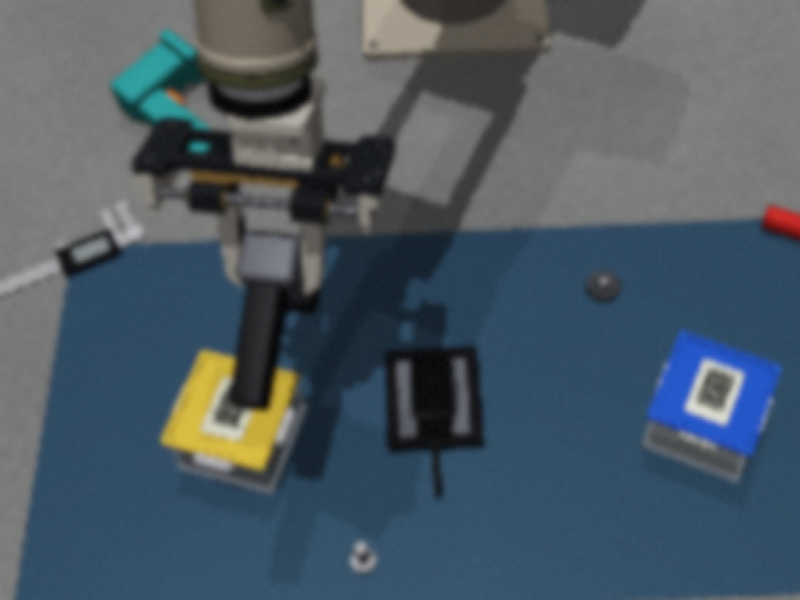

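The crop shows the scanner held firmly in the fingers with its head at (270,255). The handle points away from the robot above the lid, with its end at (252,395), and nothing else has moved. Now the last stage.

```bash
python3 -m handwheel '[[-1,0.02,0.017,-0.004,-0.015,0.12,0.03],[-1,0.04,0.035,-0.003,-0.03,0.23,0.06],[-1,0.06,0.053,0.0,-0.048,0.35,0.085],[-1,0.082,0.07,0.006,-0.065,0.47,0.11],[-1,0.103,0.088,0.014,-0.08,0.58,0.14],[-1,0.123,0.106,0.022,-0.097,0.705,0.167],[-1,0.123,0.106,0.022,-0.097,0.705,0.167],[-1,0.123,0.106,0.022,-0.097,0.705,0.167],[-1,0.123,0.106,0.022,-0.097,0.705,0.167]]'; python3 - <<'E'
from h import *
state(); stage(1)
for n in('scene','top'):
    c=snap(n); W=cloud(c)
    # held scanner: dark points above z=.17, beyond the gripper (handle & head back)
    yv=np.array([np.cos(-.265),np.sin(-.265)])
    d=W[...,:2]-LAB[:2]; a=d@yv; b=d@np.array([-yv[1],yv[0]])
    k=(W[...,2]>.17)&(W[...,2]<.3)&(abs(b)<.04)&(a>-.02)&(a<.16)
    for lo in np.arange(-.02,.15,.02):
        q=k&(a>=lo)&(a<lo+.02)
        if q.sum()>5: print(n,'a%.2f'%lo,q.sum(),'z top %.3f'%np.percentile(W[...,2][q],90),'b %.3f %.3f'%(b[q].min(),b[q].max()))
    if n=='scene': cv2.imwrite('pics/fin.png',cv2.resize(c['img'][130:310,160:400,::-1],(800,600),interpolation=cv2.INTER_CUBIC))
    else: cv2.imwrite('pics/fint.png',cv2.resize(c['img'][90:240,310:510,::-1],(800,600),interpolation=cv2.INTER_CUBIC))
E
```

```text
time_s: 11.08
tcp_pos: [0.5973, -0.2197, 0.2185]
ee_rot: [2.845, -0.377, 1.037]
ft_force: [0.1, -0.3, -2.1]
grip_width: 0.0478
gripper_force: 54.9
{'time_s': np.float64(11.075), 'tcp_pos': array([ 0.597, -0.22 ,  0.218]), 'qpos': array([-0.537, -0.402,  2.136,  0.26 ,  0.744,  1.166]), 'ft_force': array([ 0.09 , -0.327, -2.15 ]), 'gripper_force': np.float64(54.916), 'grip_width': np.float64(0.048)}
[[ 0.739 -0.26   0.622]
 [-0.199 -0.965 -0.168]
 [ 0.644  0.    -0.765]]
[ 0. -0.  1.] [ 0.584 -0.217  0.232]
shift [-0.003  0.001  0.001] turn [-0.002 -0.002  0.002]
scene a-0.02 308 z top 0.270 b -0.040 0.040
scene a0.00 362 z top 0.264 b -0.039 0.040
scene a0.02 292 z top 0.260 b -0.028 0.029
scene a0.04 128 z top 0.260 b -0.013 0.015
scene a0.06 126 z top 0.260 b -0.013 0.015
scene a0.08 137 z top 0.261 b -0.014 0.016
scene a0.10 157 z top 0.260 b -0.012 0.015
scene a0.12 18 z top 0.257 b -0.006 0.010
top a-0.02 138 z top 0.265 b -0.035 0.024
top a0.00 241 z top 0.265 b -0.037 0.039
top a0.02 132 z top 0.261 b -0.014 0.016
top a0.04 136 z top 0.262 b -0.013 0.017
top a0.06 133 z top 0.261 b -0.014 0.016
top a0.08 127 z top 0.262 b -0.012 0.016
top a0.10 94 z top 0.262 b -0.013 0.015
```

View pics/fin.png

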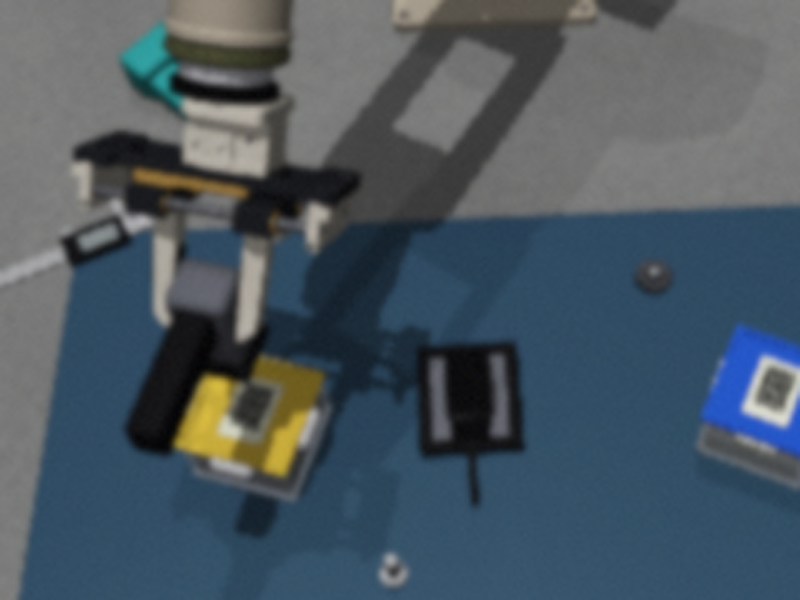

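View pics/fint.png

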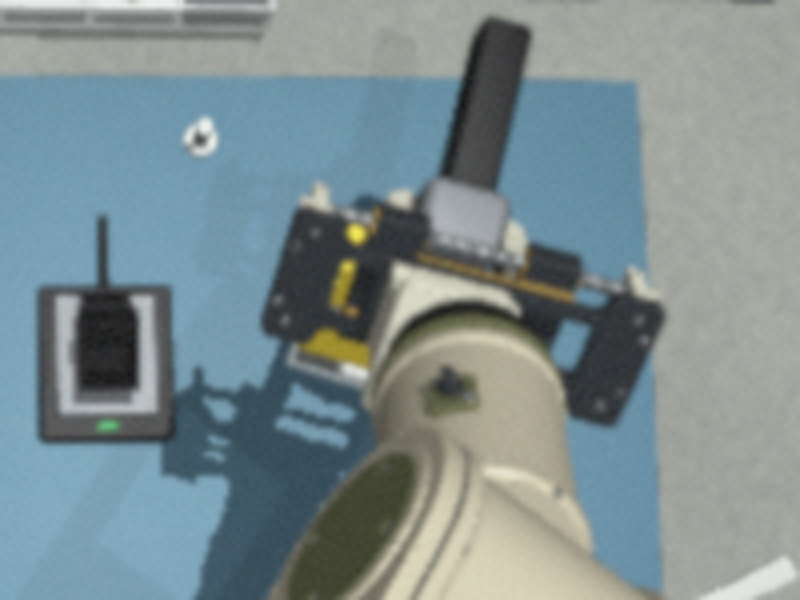

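The two crops show the scanner held with its handle horizontal, from (190,320) to (150,440) in the scene view. By depth the handle's back is level at 261 mm, its foot is about 0.12 m out and it is centred within 2 mm. The lid, cradle and loose parts are unmoved, so I hand in.

```bash
python3 -c "
from workcell import r
print(r.finish_job())"
```

```text
the job is handed in; nothing more can be done
None
```

I handed the job in at about 11 s: depth images showed the lid home and level, and the scanner held window-down about 10 cm above its label, touching only the gripper; no verdict came back.

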